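# Check the hanging scale with the brass test weight on its snap hook

### The job

Check the hanging scale: with its hook still empty, zero it by pressing the blue button on its console fully down and letting it come up again. Then draw the brass test weight out of its storage block by the ring, which alone stands clear of the wood, stand it upright on the bench and let go, take it again by its body to free the ring, and push the ring in past the sprung gate of the scale's snap hook, so that the weight ends hanging still and free in the hook with the gate snapped shut. Handle the scale gently, and leave the grey weight and everything else on the bench where they are.

Things in the scene. Friction and masses are not known exactly. Their poses are not given: they have to be found in the camera images.
- hook_bowl (a point): the scale's fixed snap hook, steel bar of 9 mm: middle of the bar at the lowest point of the hook's round bowl (world height 140 mm). Scale axes: z up, -x its front, where the mouth opens, -y the console's side. The hook lies in the x-z plane: bowl a half circle of 18.5 mm radius (bar middle), its back rising into the spine at x = +18.5 mm, its front into the nose
- nose_tip (a point): middle of the rounded front end (nose) of the hook's bar, 17 mm in front of hook_bowl and 11 mm higher; the metal ends 16 mm above hook_bowl. Same axes as hook_bowl
- gate (a joint): the hook's gate, a 6 mm brass bar in the mouth: hinged 13 mm in front of and 64 mm above hook_bowl, its free end meets the nose 17 mm above hook_bowl. 0 rad = shut; grows to 0.95 as it is pushed inward (+x), 2 to 4 N at its end; a spring shuts it. A ring's bar pushed in level, its middle 20 to 33 mm above hook_bowl, swings it; once past the nose and lowered into the bowl it clears the gate
- load_cell (a point): middle of the underside of the load cell over the hook: a metal block 22 mm deep (x), 50 mm wide, 58 mm high, hung by studs under an arm whose underside is 75 mm above this point. The arm runs back (+x) to a post whose front is 97 mm behind this point. Same axes as hook_bowl
- scale: the hanging scale, fixed to the bench: point at bench height right under the hook. Its base plate is 12 mm high and reaches 90 mm to the front (-x), 145 mm back, 75 mm to either side, and 165 mm on the -y side under the console. The console is up to 60 mm high, from y = -66 to -158 mm. Same axes as hook_bowl
- brass_weight_body (a point): the brass test weight, 0.4 to 0.65 kg: an upright brass cylinder, 46 mm across and 40 mm high, with a brass ring fixed upright on top, 93 mm high in all. This point lies on its axis 30 mm above the underside, a good height to grip the cylinder. z is its axis, up; x is square to the plane of the ring (its hole looks along x). It starts upright in a well of the block
- brass_weight_ring_top (a point): the middle of the ring's bar at the top of the brass weight's ring, 89.5 mm above the weight's underside; the bar is 7 mm thick, the hole 36 mm and the outside 50 mm across. Same axes as brass_weight_body. At the start it stands 26 mm above the block's top. Since the ring stands so high over the cylinder, a gripper takes the cylinder best tilted, to about 45 degrees
- grey_weight: the other weight, of the same shape and size but with a grey-painted cylinder and a steel-coloured ring; it stays in its well. Origin at the middle of its underside
- block_top (a point): the fixed wooden storage block, 86 x 158 x 72 mm with its long side along y and two round wells of 54 mm, at y = -37 and +37 mm, whose floors lie 9 mm above the bench: this point is the middle of its top face
- zero_button (a joint): travel of the round blue button on the console (m): 0 = up, grows to 0.006 when fully down; a spring brings it back; about 5 N to press it fully down
- zero_button_top (a point): middle of the blue button's top face, 26 mm in diameter, at the front of the console; it is pressed straight down
- insole_die: bystander: long steel-band cutting die in the outline of an insole, 248 x 84 x 31 mm, lying flat
- cutter: bystander: orange knife, 150 x 21 x 13 mm, lying flat
Not all that is in view belongs to the job. Of the things like the part that bears brass_weight_body, leave any that is purple; of the rest the smaller one is meant.

How it is judged (in metres and radians):
On the way, in this order (a step that is already met when the one before it is completed fails the run):
1. the blue button is pressed fully down while the brass weight is still in its block (value of joint zero_button above 0.005 m and horizontal distance between brass_weight_ring_top and block_top below 0.06 m and height (world z) of brass_weight_ring_top below 0.11 m), for 0.1 s.
2. the blue button has come up again (value of joint zero_button below 0.001 m), for 0.1 s.
3. the brass weight stands upright and still on the bench, out of the block and let go (height (world z) of brass_weight_ring_top between 0.08 and 0.108 m and horizontal distance between brass_weight_ring_top and block_top above 0.07 m and angle between brass_weight_body's own z axis and vertical below 0.15 rad and contact force between brass_weight and the arm below 0.1 N and contact force between brass_weight and the fingers below 0.1 N), for 0.2 s.
At the end, for the whole second after the job is handed in: the brass weight hangs free from the hook: the top of its ring lies in the hook's bowl (within 12 mm of hook_bowl along x, 10 mm along y, 2 to 16 mm above it), the weight is upright within 0.2 rad, slower than 0.06 m/s and borne by the hook; the gate is shut (below 0.06 rad) and the button up (x of brass_weight_ring_top in the frame of hook_bowl between -0.012 and 0.012 m and y of brass_weight_ring_top in the frame of hook_bowl between -0.01 and 0.01 m and z of brass_weight_ring_top in the frame of hook_bowl between 0.002 and 0.016 m and value of joint gate below 0.06 rad and value of joint zero_button below 0.001 m and angle between brass_weight_body's own z axis and vertical below 0.2 rad and linear speed of brass_weight below 0.06 m/s and contact force between brass_weight and scale above 2.5 N); the robot touches nothing.
It fails at once if the scale is struck or wrenched with more than 60 N (contact force between scale and the arm above 60 N or contact force between scale and the fingers above 60 N or contact force between scale and brass_weight above 60 N).
It fails at once if the grey weight or another bystander is shifted by more than 30 mm (distance of any of grey_weight, insole_die, cutter from where it was at the start of the episode above 0.03 m).
It also fails if it takes over 67 s, if anything falls off the work surface, if the arm or the gripper's body presses on something with over 40 N, if the wrist force passes 120 N, or if a joint passes its speed limit or range.

### The arm

A 6-joint arm with a two-finger parallel gripper is mounted at the origin on a cart in front of the work surface, level with it; the furniture and walls round the work are solid. World frame = base frame: x ahead of the robot, y to its left, z up, the work surface at z = 0. Lengths are in mm, angles in rad, forces in N, time in s.
With the tool pointing down it reaches from about 350 to 875 mm from the base axis. Payload 4.2 kg.
Tool frame: the origin (TCP) lies midway between the tips of the shut fingers; the grasp point (between the pads) lies 19 mm behind it; z points along the fingers, y is the line along which they close (so a half turn about z gives the same grasp; the last joint's range is limited). The gripper opens to 85 mm and grips with 20 to 120 N. Pads are 22 mm wide; open, the fingers measure 114 mm over their backs; the gripper's body (76 mm by 85 mm) begins 54 mm behind the grasp point. The pads swing forward as they close: fully open they stand 13 mm farther back than shut.
Start: joints at [-1.078, 0.385, 0.008, 0, -1.194, -0.259], TCP at [144.815, -607.97, 231.312] pointing down, gripper open.
Joint ranges: [-3.14, 3.14], [-1.21, 2.06], [-1.07, 1.41], [-3.16, 2.05], [-2.99, -0.16], [-3.1, 3.1]. Speed limits (rad/s): [2.79, 2.79, 3.14, 3.14, 3.14, 3.14].

### API

Orientations are given as a unit quaternion [x, y, z, w].
In Python, from bench import read_state, get_image, job_done gives the robot as it stands.
- The arm moves only by the tool servo_tool, never from a script. Its arguments are lists of equal length, an entry for each row: "rotation": the turn, a rotation vector about the world's x, y, z scaled (see below), a list of three; "slide": the shift along the world's x, y, z scaled (see below), a list of three; "grip": the opening, from -1 (shut) to 1 (fully open). In form: {"rotation": [[rx, ry, rz], ...], "slide": [[tx, ty, tz], ...], "grip": [grip, ...]}. A call has 1 to 8 rows; each row is the pose to reach, as a shift and turn from the pose commanded when the call began, turning the shorter way round; what a row does not reach only later rows make up. The controller multiplies each number of a shift by 0.2 m and each number of a turn by 360 degrees. A row lasts 1/8 s, in which the tool goes at most 62.5 mm and 10.7 degrees, less where a joint would pass 70% of its speed; a pose out of reach is approached as far as the arm can. A call with a number of a shift or a turn outside -1 to 1 is refused whole. A call with a gripper value outside its range is refused whole. The fingers move at their own pace and stop on an object; the grip force is fixed at half the most. Time passes only in rows, so rows that repeat a pose let the fingers close. It gives the time, the measured TCP pose, the force, the opening and the grip force at its end, in the units of the state.
- read_state(): the state, without advancing time (a new reading comes with each control period).
- get_image(name): name is "scene" or "top"; returns a dict with "image" (480x640x3 uint8, red, green, blue), "depth" (480x640 float32, mm along the optical axis (not along the pixel's ray), 0 where there is no reading), "camera_matrix" (3x3 intrinsics, pixels), "rvec" (rotation vector, rad) and "tvec" (3), from world to camera coordinates, as OpenCV has them. Camera axes: x right, y down, z forward; pixel columns grow to the right and rows downward; lengths in mm; the calibration is good to about 2 mm. A picture is of the moment at which its call begins.
- job_done(): hands the job in; it is judged then, once.
The state is a dict: "clock": time; "joints": joint angles; "joint_vel": joint speeds; "joint_efforts": joint torques, N m; "position": TCP position; "ee_rot": TCP orientation; "contact_force": force on the tool from outside, world axes, zero at the start; "wrist_torque": the same for the moment, N m; "gripper_width": finger opening in mm; "grasp_force": force on a finger pad.
Only numpy, scipy, OpenCV 4.12 (cv2) and the standard library are available. Lean on these libraries where they do the work, as an engineer would, in place of code of your own. Each camera call takes 0.05 s, during which the arm holds its last target. There are 200 camera calls.

## Working session

There is one attempt and no reset: what is moved stays moved. The work goes in short steps, Python scripts to look and compute and a tool call to move; the robot and the scene stay as the last step left them, time stands still between calls to the robot, and variables do not carry over. Pictures are saved under pics/ and viewed, at most 10 in all, crops included, and the job is handed in when it is done.

Besides the shell and the picture viewer there is one more tool, called after ">>>" by a JSON object that holds its "op" and its "data", one argument or row to a line. servo_tool: Moves the arm, as the interface text tells. Shifts and turns lie within -1 to 1; 1 stands for 0.2 m of shift or 360 degrees of turn. Its arguments: {"type":"object","properties":{"rotation":{"type":"array","items":{"type":"array","items":{"type":"number","minimum":-1,"maximum":1}}},"slide":{"type":"array","items":{"type":"array","items":{"type":"number","minimum":-1,"maximum":1}}},"grip":{"type":"array","items":{"type":"number"}}},"required":["rotation","slide","grip"]}

```bash
mkdir -p pics; ls
cat > h.py <<'E'
import numpy as np,cv2
from bench import read_state,get_image,job_done
def cloud(d):
    K=d["camera_matrix"];R=cv2.Rodrigues(np.array(d["rvec"],float))[0];t=np.array(d["tvec"],float).ravel()
    z=d["depth"];v,u=np.mgrid[:480,:640]
    c=np.stack([(u-K[0][2])/K[0][0]*z,(v-K[1][2])/K[1][1]*z,z],-1)
    return (c-t)@R
E
python3 - <<'E'
from h import *
for n in("scene","top"):
    d=get_image(n);cv2.imwrite(f"pics/{n}0.png",d["image"][...,::-1]);np.savez(f"{n}0.npz",**d)
    R=cv2.Rodrigues(np.array(d["rvec"],float))[0];print(n,-R.T@np.array(d["tvec"]).ravel(),R[2],d["camera_matrix"])
print(read_state())
E
```

```text
pics
scene [ -82.67619642  592.02929232 1044.13278295] [ 0.47648281 -0.54412535 -0.69057349] [[481.60934356   0.         319.74497187]
 [  0.         481.60934356 241.64508335]
 [  0.           0.           1.        ]]
top [ 232.75311262  -95.39134815 1484.19490426] [ 0.22080729  0.00399371 -0.97530928] [[513.56719351   0.         319.91468191]
 [  0.         513.56719351 242.33435365]
 [  0.           0.           1.        ]]
{'clock': 0.1, 'joints': array([-1.07839664e+00,  3.85478686e-01,  6.78031026e-03, -4.23157498e-04,
       -1.19400638e+00, -2.58576916e-01]), 'joint_vel': array([ 0.00015331, -0.00195869,  0.00232335,  0.00196126,  0.00111957,
        0.00065323]), 'joint_efforts': array([-8.86082307e-05, -3.93319452e+01,  1.88930994e+01,  4.19794366e+00,
       -2.59391178e-03,  8.14231754e-06]), 'position': array([ 144.69333719, -607.49170722,  230.34029424]), 'ee_rot': array([-1.16567680e-01,  9.93182273e-01,  9.59852715e-04, -1.66974896e-04]), 'contact_force': array([-0.1367277 , -0.55881861, -0.31555414]), 'wrist_torque': array([ 0.02079221, -0.06414583, -0.00283541]), 'grasp_force': 0.0, 'gripper_width': 85.26137863091007}
```

View pics/scene0.png

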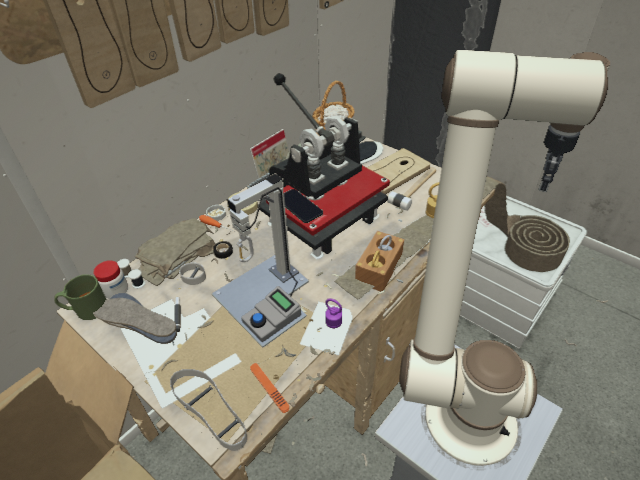

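View pics/top0.png

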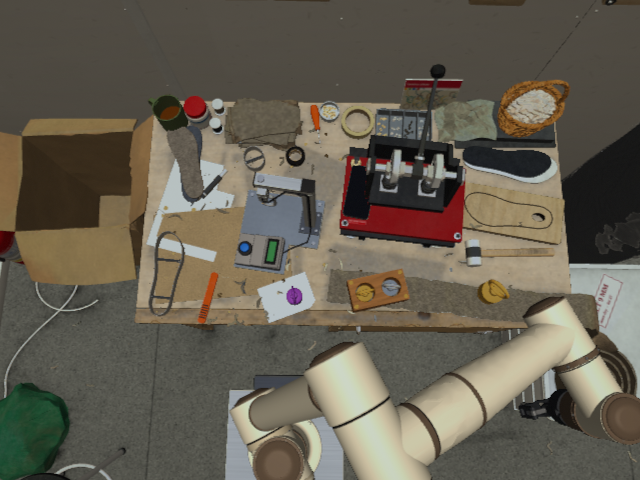

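The top view has world +x up and +y left. The scale is near (280,215), with its hook end at (265,185) and button at (245,248). The block is near (378,290), with the brass weight at (365,292) and the grey one at (391,287).

Run:
```python
from h import *
t=dict(np.load("top0.npz"));s=dict(np.load("scene0.npz"))
a=cv2.resize(t["image"][150:320,225:425],None,fx=4,fy=3.5,interpolation=cv2.INTER_CUBIC)[:300*2]
b=cv2.resize(s["image"][170:350,200:420],None,fx=3.6,fy=3.3,interpolation=cv2.INTER_CUBIC)
cv2.imwrite("pics/a.png",a[...,::-1]);cv2.imwrite("pics/b.png",b[...,::-1])
for n,d in(("top",t),("scene",s)):
    P=cloud(d);h=cv2.cvtColor(d["image"],cv2.COLOR_RGB2HSV)
    ok=(d["depth"]>0)&(P[...,0]>200)&(P[...,0]<900)&(abs(P[...,1])<500)&(P[...,2]>-10)
    def rep(k,m):
        m=(m&ok).astype(np.uint8);N,l,st,c=cv2.connectedComponentsWithStats(m)
        for i in range(1,N):
            if st[i,4]>25:
                q=P[l==i];print(n,k,st[i].tolist(),np.median(q,0).round(1),q.min(0).round(0),q.max(0).round(0))
    H,S,V=h[...,0],h[...,1],h[...,2]
    rep("blue",(H>100)&(H<120)&(S>150)&(V>80))
    rep("brass",(H>18)&(H<32)&(S>110)&(V>90)&(P[...,0]<450))
    rep("wood",(H>8)&(H<18)&(S>110)&(P[...,2]>60)&(P[...,2]<85))
    rep("purple",(H>135)&(H<160)&(S>100))
    rep("cell/arm",(P[...,2]>225)&(P[...,2]<420)&(P[...,1]>-80)&(P[...,0]>380))
    rep("hookband",(P[...,2]>125)&(P[...,2]<212)&(P[...,1]>-80)&(P[...,0]>350)&(P[...,0]<600))
```

```text
top blue [240, 243, 9, 9, 67] [539.6 126.4  56.5] [527. 114.  44.] [554. 139.  62.]
top brass [356, 285, 18, 17, 220] [ 411.7 -214.8   50.7] [ 391. -241.   11.] [ 440. -192.  108.]
top wood [347, 269, 63, 42, 1165] [ 421.2 -251.    71.6] [ 364. -338.   60.] [ 480. -166.   82.]
top purple [287, 286, 15, 18, 200] [403.6 -19.6  40.6] [381. -38.  24.] [428.   2.  96.]
top cell/arm [252, 172, 63, 37, 1313] [626.6  -4.3 340.6] [602. -75. 225.] [658.  71. 354.]
scene blue [253, 313, 10, 10, 75] [541.3 129.1  57. ] [532. 112.  49.] [554. 140.  61.]
scene brass [368, 250, 15, 18, 126] [ 417.7 -216.4   60.5] [ 393. -243.   41.] [ 444. -190.  108.]
scene wood [356, 233, 48, 46, 800] [ 415.4 -238.4   71.9] [ 369. -333.   60.] [ 481. -164.   78.]
scene purple [326, 299, 16, 29, 333] [402.4 -10.3  40. ] [386. -37.   3.] [431.   8.  96.]
scene cell/arm [226, 173, 60, 66, 1819] [628.2   4.4 320.7] [606. -75. 225.] [674.  72. 352.]
```

View pics/a.png

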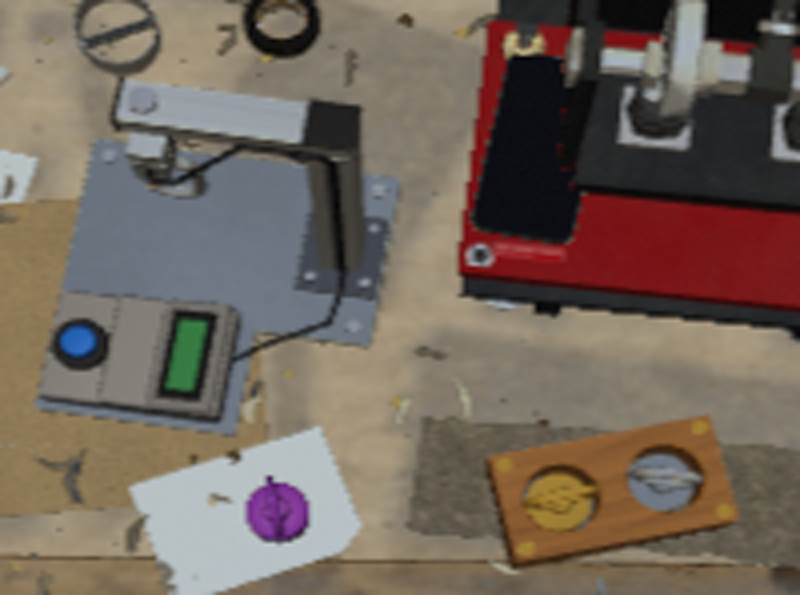

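View pics/b.png

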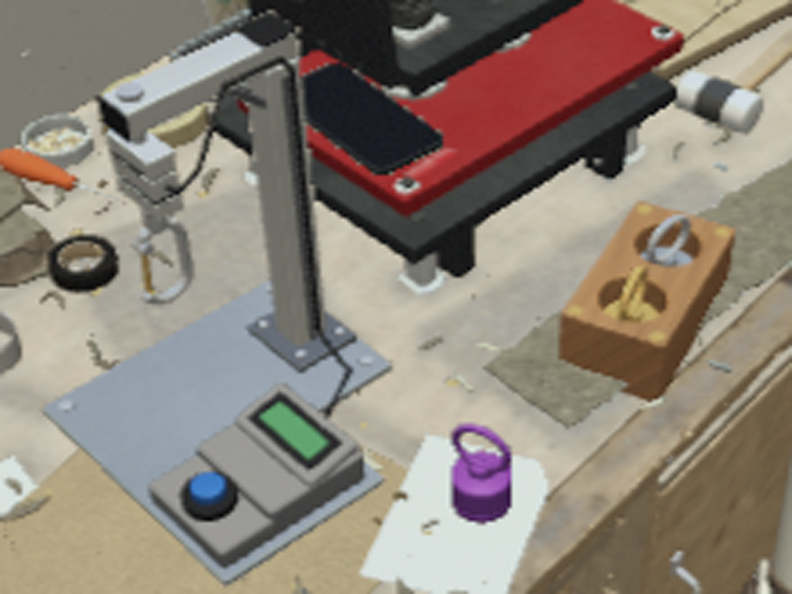

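The crops show the scale arm running along roughly world y, with the front at +y. The hook hangs under the front end, with its brass gate at crop b (147,262). The brass ring in the block is turned roughly along the block's long side in plan. Next I'll fit these precisely.

Run:
```python
from h import *
np.set_printoptions(suppress=True,linewidth=150)
t=dict(np.load("top0.npz"));s=dict(np.load("scene0.npz"))
def rect(q):
    r=cv2.minAreaRect(q[:,:2].astype(np.float32));return np.round(r[0],1),np.round(r[1],1),round(r[2],1)
def ell(d,m,z):
    # contour of mask -> rays onto plane z
    K=d["camera_matrix"];R=cv2.Rodrigues(np.array(d["rvec"],float))[0];C=-R.T@np.array(d["tvec"],float).ravel()
    m=m.astype(np.uint8);c=max(cv2.findContours(m,0,1)[0],key=cv2.contourArea)[:,0]
    r=np.c_[c,np.ones(len(c))]@np.linalg.inv(K).T@R
    return C+r*((z-C[2])/r[:,2])[:,None]
for n,d in(("top",t),("scene",s)):
    P=cloud(d);h=cv2.cvtColor(d["image"],cv2.COLOR_RGB2HSV);H,S,V=[h[...,i].astype(int) for i in range(3)];X,Y,Z=P[...,0],P[...,1],P[...,2]
    ok=d["depth"]>0
    m=ok&(H>8)&(H<18)&(S>110)&(abs(Z-72)<5)&(X<500)&(X>340)&(Y<-140)&(Y>-360);q=P[m];print(n,"block depth",rect(q))
    m2=ell(d,cv2.morphologyEx((m).astype(np.uint8),cv2.MORPH_CLOSE,np.ones((15,15))),72);print(n,"block ray",rect(m2),len(q))
    m=ok&(H>100)&(H<120)&(S>150)&(V>80)&(X>500)&(X<580)&(abs(Y-126)<30);e=ell(d,m,60);print("btn",rect(e),np.percentile(Z[m],[5,50,90]))
    m=ok&(Z>344)&(Z<360)&(X>570)&(X<690)&(abs(Y)<90);q=P[m];print("armtop",rect(q),np.median(q[:,2]),len(q))
    m=ok&(Z>225)&(Z<325)&(X>590)&(X<670)&(Y>0)&(Y<90);q=P[m];print("cell",rect(q),q.min(0),q.max(0),len(q))
    for lo,hi in((130,150),(150,170),(170,190),(190,215),(215,235)):
        m=ok&(Z>lo)&(Z<hi)&(X>580)&(X<680)&(Y>0)&(Y<110);q=P[m]
        if len(q):print("hook",lo,len(q),np.median(q,0).round(1),q.min(0).round(),q.max(0).round())
    for lo,hi in((86,95),(95,103),(103,112)):
        m=ok&(Z>lo)&(Z<hi)&(X>370)&(X<460)&(Y<-180)&(Y>-250);q=P[m]
        if len(q)>2:
            ln=cv2.fitLine(q[:,:2].astype(np.float32),cv2.DIST_L2,0,.01,.01).ravel();print("ring",lo,len(q),np.median(q,0).round(1),q.min(0).round(),q.max(0).round(),"ang",np.degrees(np.arctan2(ln[1],ln[0])).round(1))
    m=ok&(abs(Z-12)<5)&(S<90)&(H>95)&(H<130)&(X>450)&(X<720)&(abs(Y)<220)
    m=cv2.morphologyEx(m.astype(np.uint8),cv2.MORPH_OPEN,np.ones((3,3)));e=ell(d,m,12);print("plate",rect(e),e.min(0),e.max(0))
```

```text
top block depth (array([ 421.9, -250.7]), array([ 85.7, 158.7]), 12.9)
top block ray (array([ 421.7, -250.4]), array([ 86. , 158.5]), 12.9) 1000
btn (array([539. , 125.7]), array([23.5, 22.7]), 2.5) [47.43619211 56.48399743 60.56869878]
armtop (array([633.2,  -3.1]), array([144.2,  31. ]), 82.3) 345.7187235592731 313
cell (array([619.8,  35.5]), array([68., 40.]), 57.6) [602.08528917   0.57891594 228.50645277] [646.37163423  70.19718396 324.27699778] 206
hook 130 28 [641.   52.4 144.6] [637.  39. 136.] [646.  69. 150.]
hook 150 13 [639.1  41.2 154. ] [635.  29. 151.] [643.  71. 162.]
hook 170 9 [635.5  32.7 179.8] [633.  30. 171.] [639.  36. 188.]
hook 190 13 [638.3  35.4 211.6] [635.  29. 190.] [642.  43. 215.]
hook 215 9 [638.6  40.2 218.3] [636.  38. 215.] [644.  46. 229.]
ring 86 13 [ 410.9 -203.2   91.4] [ 406. -236.   86.] [ 420. -192.   95.] ang -76.2
ring 95 26 [ 414.1 -213.3   98.7] [ 407. -233.   96.] [ 419. -200.  102.] ang -73.5
ring 103 3 [ 412.1 -215.4  104.1] [ 412. -224.  104.] [ 412. -208.  108.] ang -89.4
plate (array([627.8,  26.5]), array([151.2, 109.2]), 8.5) [55
[... 566 characters left out ...]
.3 145.3] [640.  38. 137.] [650.  68. 149.]
hook 150 45 [644.5  43.3 157.2] [639.  32. 150.] [655.  74. 170.]
hook 170 33 [644.7  38.4 179.8] [640.  30. 170.] [650.  71. 189.]
hook 190 60 [643.6  62.3 206.9] [640.  31. 191.] [654.  72. 215.]
hook 215 39 [643.4  58.4 221.5] [638.  38. 216.] [651.  67. 234.]
ring 86 12 [ 414.3 -196.4   91.5] [ 410. -226.   86.] [ 420. -190.   95.] ang -77.7
ring 95 20 [ 417.8 -209.5   99.4] [ 413. -229.   96.] [ 425. -195.  102.] ang -77.9
ring 103 3 [ 418.9 -211.4  104.9] [ 417. -217.  104.] [ 421. -210.  108.] ang -68.1
plate (array([645.5,  31.6]), array([217.1, 145.9]), 80.9) [564.84882015 -86.47307269  12.        ] [721.54517012 146.61090093  12.        ]
```

The positions agree between the two cameras to about 4 mm, so I'll use the means:

| Point | Position (mm) |
|---|---|
| Button | (540, 128, 60) |
| Block | (423, -249), 13° |
| Ring top | (416, -212, 98.5) |
| hook_bowl | about (643, 53, 140), front direction about 82.5° |

First move: to the button, fingers shut.

>>> {"op": "servo_tool", "data": {
  "rotation": [
    [0, 0, 0],
    [0, 0, 0],
    [0, 0, 0],
    [0, 0, 0]
  ],
  "slide": [
    [0.12, 0.24, 0],
    [0.24, 0.47, 0],
    [0.37, 0.7, 0],
    [0.5, 0.93, 0]
  ],
  "grip": [-1, -1, -1, -1]
}}

```text
clock: 0.6
position: [245.2, -420.3, 231.0]
ee_rot: [-0.116, 0.993, 0.0, -0.0]
contact_force: [0.7, -0.1, 0.4]
gripper_width: 12.0
grasp_force: 0.0
```

>>> {"op": "servo_tool", "data": {
  "rotation": [
    [0, 0, 0],
    [0, 0, 0],
    [0, 0, 0],
    [0, 0, 0]
  ],
  "slide": [
    [0.12, 0.24, 0],
    [0.24, 0.47, 0],
    [0.37, 0.7, 0],
    [0.5, 0.93, 0]
  ],
  "grip": [-1, -1, -1, -1]
}}

```text
clock: 1.1
position: [345.1, -234.3, 231.3]
ee_rot: [-0.117, 0.993, 0.0, 0.0]
contact_force: [2.2, -0.5, 0.7]
gripper_width: 0.3
grasp_force: 0.0
```

>>> {"op": "servo_tool", "data": {
  "rotation": [
    [0, 0, 0],
    [0, 0, 0],
    [0, 0, 0],
    [0, 0, 0]
  ],
  "slide": [
    [0.12, 0.24, 0],
    [0.24, 0.47, 0],
    [0.37, 0.7, 0],
    [0.5, 0.93, 0]
  ],
  "grip": [-1, -1, -1, -1]
}}

```text
clock: 1.6
position: [445.1, -48.2, 231.2]
ee_rot: [-0.117, 0.993, 0.0, -0.0]
contact_force: [0.7, -0.5, 0.6]
gripper_width: 0.0
grasp_force: 0.0
```

>>> {"op": "servo_tool", "data": {
  "rotation": [
    [0, 0, 0],
    [0, 0, 0],
    [0, 0, 0],
    [0, 0, 0],
    [0, 0, 0]
  ],
  "slide": [
    [0.12, 0.23, -0.1],
    [0.24, 0.46, -0.3],
    [0.36, 0.7, -0.5],
    [0.475, 0.89, -0.65],
    [0.475, 0.89, -0.7]
  ],
  "grip": [-1, -1, -1, -1, -1]
}}

```text
clock: 2.22
position: [539.8, 130.0, 87.9]
ee_rot: [-0.118, 0.993, -0.001, -0.002]
contact_force: [-0.6, 1.0, 0.0]
gripper_width: 0.2
grasp_force: 0.0
```

>>> {"op": "servo_tool", "data": {
  "rotation": [
    [0, 0, 0],
    [0, 0, 0],
    [0, 0, 0],
    [0, 0, 0],
    [0, 0, 0]
  ],
  "slide": [
    [0, 0, -0.08],
    [0, 0, -0.15],
    [0, 0, -0.17],
    [0, 0, -0.185],
    [0, 0, -0.185]
  ],
  "grip": [-1, -1, -1, -1, -1]
}}

```text
clock: 2.85
position: [539.7, 127.5, 54.9]
ee_rot: [-0.116, 0.993, -0.0, 0.0]
contact_force: [-1.1, -1.0, 2.5]
gripper_width: 0.2
grasp_force: 1.4
```

Force is still low, so I'll press further.

>>> {"op": "servo_tool", "data": {
  "rotation": [
    [0, 0, 0],
    [0, 0, 0],
    [0, 0, 0]
  ],
  "slide": [
    [0, 0, -0.008],
    [0, 0, -0.015],
    [0, 0, -0.015]
  ],
  "grip": [-1, -1, -1]
}}

```text
clock: 3.22
position: [540.1, 127.9, 51.6]
ee_rot: [-0.117, 0.993, -0.0, 0.0]
contact_force: [-1.0, -3.4, 5.2]
gripper_width: -0.0
grasp_force: 2.4
```

>>> {"op": "servo_tool", "data": {
  "rotation": [
    [0, 0, 0],
    [0, 0, 0],
    [0, 0, 0]
  ],
  "slide": [
    [0, 0, -0.005],
    [0, 0, -0.01],
    [0, 0, -0.01]
  ],
  "grip": [-1, -1, -1]
}}

```text
clock: 3.6
position: [540.1, 127.9, 51.4]
ee_rot: [-0.117, 0.993, -0.0, 0.0]
contact_force: [-4.3, -3.0, 15.1]
gripper_width: 0.2
grasp_force: 7.8
```

>>> {"op": "servo_tool", "data": {
  "rotation": [
    [0, 0, 0],
    [0, 0, 0],
    [0, 0, -0.025],
    [0, 0, -0.05],
    [0, 0, -0.075],
    [0, 0, -0.1],
    [0, 0, -0.124]
  ],
  "slide": [
    [0, 0, 0.2],
    [0, 0, 0.5],
    [-0.06, -0.17, 0.6],
    [-0.12, -0.34, 0.6],
    [-0.18, -0.51, 0.6],
    [-0.24, -0.68, 0.6],
    [-0.31, -0.85, 0.6]
  ],
  "grip": [-1, -1, -1, -0.1, -0.1, -0.1, -0.1]
}}

```text
clock: 4.47
position: [478.1, -42.3, 169.0]
ee_rot: [0.272, 0.962, 0.001, 0.001]
contact_force: [0.7, 0.5, 0.0]
gripper_width: 38.6
grasp_force: 0.0
```

>>> {"op": "servo_tool", "data": {
  "rotation": [
    [0, 0, -0.025],
    [0, 0, -0.05],
    [0, 0, -0.075],
    [0, 0, -0.1],
    [0, 0, -0.124],
    [0, 0, -0.124]
  ],
  "slide": [
    [-0.06, -0.17, 0],
    [-0.12, -0.34, 0],
    [-0.18, -0.51, 0],
    [-0.24, -0.68, 0],
    [-0.31, -0.85, 0],
    [-0.31, -0.85, 0]
  ],
  "grip": [-0.1, -0.1, -0.1, -0.1, -0.1, -0.1]
}}

```text
clock: 5.22
position: [415.6, -213.1, 168.9]
ee_rot: [0.616, 0.788, 0.001, 0.0]
contact_force: [-0.7, 0.6, 0.5]
gripper_width: 38.4
grasp_force: 0.0
```

Run:
```python
from h import *
d=get_image("top");s=get_image("scene")
a=cv2.resize(d["image"][230:330,320:440],None,fx=4,fy=4);b=cv2.resize(s["image"][180:300,340:440],None,fx=4,fy=4)
c=np.zeros((480,880,3),np.uint8);c[:400,:480]=a;c[:480,480:]=b;cv2.imwrite("pics/c.png",cv2.resize(c,(792,432))[...,::-1])
t=dict(np.load("top0.npz"));P=cloud(t);Z=P[...,2]
m=(t["depth"]>0)&(P[...,0]>470)&(P[...,0]<680)&(P[...,1]>150)&(P[...,1]<290)
for x in range(460,680,20): print(x,[int(np.max(Z[(abs(P[...,0]-x)<10)&(abs(P[...,1]-y)<10)&(t["depth"]>0)],initial=-9)) for y in range(140,310,20)])
print(read_state()["joints"].round(2))
```

```text
460 [10, 7, 9, 17, 22, 11, 6, 4, 13]
480 [16, 10, 5, 6, 14, 6, 6, 8, 7]
500 [40, 37, 4, 6, 5, 6, 4, 5, 7]
520 [60, 39, 5, 5, 9, 6, 4, 8, 21]
540 [62, 35, 8, 6, 6, 7, 7, 7, 8]
560 [49, 32, 6, 5, 4, 6, 6, 5, 6]
580 [42, 6, 8, 3, 6, 6, 7, 6, 8]
600 [19, 7, 8, 8, 7, 6, 5, 6, 6]
620 [19, 8, 5, 7, 6, 6, 5, 5, 6]
640 [17, 5, 6, 7, 7, 8, 7, 5, 6]
660 [15, 9, 6, 11, 7, 7, 8, 6, 5]
[-0.12  0.18 -0.46 -0.   -0.94 -2.77]
```

View pics/c.png

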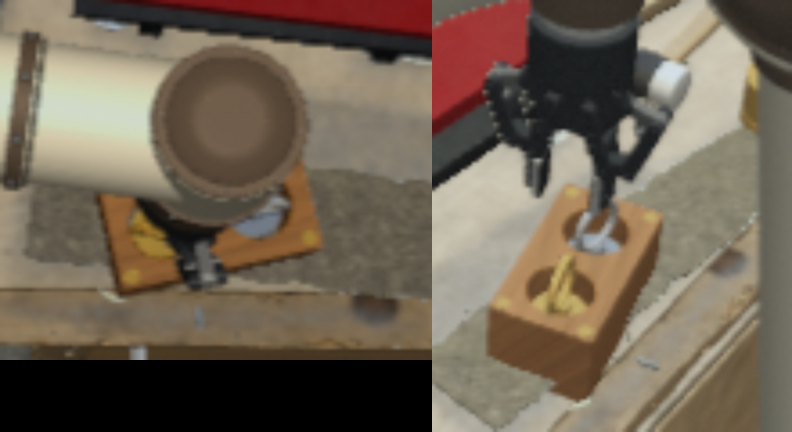

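The gripper is over the brass ring; its shift in the scene view (right half) is just parallax from its height. The bench around (570, 215) is clear, so I'll put the weight there. Descend and grip.

>>> {"op": "servo_tool", "data": {
  "rotation": [
    [0, 0, 0],
    [0, 0, 0],
    [0, 0, 0],
    [0, 0, 0],
    [0, 0, 0],
    [0, 0, 0]
  ],
  "slide": [
    [0, 0, -0.2],
    [0, 0, -0.38],
    [0, 0, -0.45],
    [0, 0, -0.45],
    [0, 0, -0.45],
    [0, 0, -0.45]
  ],
  "grip": [-0.1, -0.1, -0.1, -0.1, -1, -1]
}}

```text
clock: 6.08
position: [417.0, -211.9, 80.4]
ee_rot: [0.614, 0.789, 0.001, 0.001]
contact_force: [0.7, -0.6, -2.3]
gripper_width: 5.0
grasp_force: 58.5
```

>>> {"op": "servo_tool", "data": {
  "rotation": [
    [0, 0, 0],
    [0, 0, 0],
    [0, 0, 0]
  ],
  "slide": [
    [0, 0, 0],
    [0, 0, 0],
    [0, 0, 0]
  ],
  "grip": [-1, -1, -1]
}}

```text
clock: 6.45
position: [417.0, -212.1, 80.3]
ee_rot: [0.615, 0.789, 0.001, 0.001]
contact_force: [0.7, 3.1, 6.0]
gripper_width: 4.7
grasp_force: 59.1
```

>>> {"op": "servo_tool", "data": {
  "rotation": [
    [0, 0, 0],
    [0, 0, 0],
    [0, 0, 0],
    [0, 0, 0],
    [0, 0, 0],
    [0, 0, 0]
  ],
  "slide": [
    [0, 0, 0.08],
    [0, 0, 0.2],
    [0, 0, 0.35],
    [0, 0, 0.5],
    [0, 0, 0.65],
    [0, 0, 0.65]
  ],
  "grip": [-1, -1, -1, -1, -1, -1]
}}

```text
clock: 7.2
position: [416.2, -212.0, 210.2]
ee_rot: [0.615, 0.788, 0.001, 0.001]
contact_force: [-1.2, 0.4, -4.7]
gripper_width: 4.7
grasp_force: 59.0
```

Run:
```python
from h import *
s=get_image("scene")
cv2.imwrite("pics/d.png",cv2.resize(s["image"][130:310,290:450],None,fx=3,fy=3)[...,::-1])
print(read_state()["contact_force"],read_state()["gripper_width"])
```

```text
[ 0.05691347  0.39196816 -3.88950672] 4.481148990620186
```

View pics/d.png

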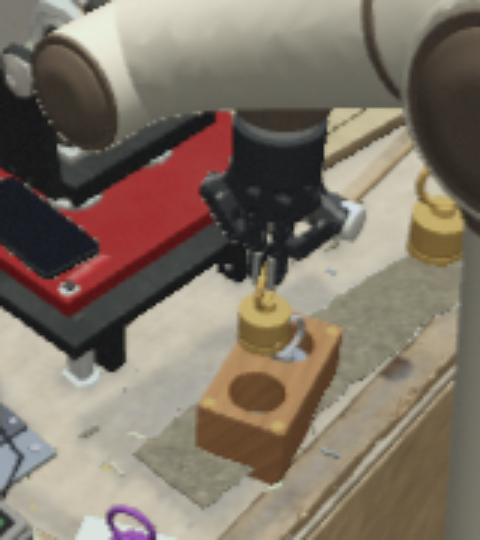

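The brass weight is clear of the block and hangs upright in the fingers, and the grey one is still in its well. Carry it to the free spot, turning it by +68.5°.

>>> {"op": "servo_tool", "data": {
  "rotation": [
    [0, 0, 0.013],
    [0, 0, 0.031],
    [0, 0, 0.047],
    [0, 0, 0.0634]
  ],
  "slide": [
    [0.05, 0.14, 0],
    [0.12, 0.33, 0],
    [0.19, 0.52, 0],
    [0.257, 0.707, 0]
  ],
  "grip": [-1, -1, -1, -1]
}}

```text
clock: 7.75
position: [465.7, -69.4, 206.5]
ee_rot: [0.446, 0.895, -0.001, -0.002]
contact_force: [0.4, -0.8, -4.2]
gripper_width: 5.2
grasp_force: 59.0
```

>>> {"op": "servo_tool", "data": {
  "rotation": [
    [0, 0, 0.016],
    [0, 0, 0.031],
    [0, 0, 0.047],
    [0, 0, 0.0634]
  ],
  "slide": [
    [0.065, 0.18, 0],
    [0.13, 0.35, 0],
    [0.19, 0.53, 0],
    [0.257, 0.707, 0]
  ],
  "grip": [-1, -1, -1, -1]
}}

```text
clock: 8.25
position: [517.1, 71.6, 206.2]
ee_rot: [0.259, 0.966, -0.001, -0.003]
contact_force: [1.5, -0.1, -4.5]
gripper_width: 4.9
grasp_force: 59.0
```

>>> {"op": "servo_tool", "data": {
  "rotation": [
    [0, 0, 0.016],
    [0, 0, 0.031],
    [0, 0, 0.047],
    [0, 0, 0.0634],
    [0, 0, 0.0634],
    [0, 0, 0.0634]
  ],
  "slide": [
    [0.065, 0.18, 0],
    [0.13, 0.35, 0],
    [0.19, 0.53, 0],
    [0.24, 0.66, 0],
    [0.257, 0.707, 0],
    [0.257, 0.707, 0]
  ],
  "grip": [-1, -1, -1, -1, -1, -1]
}}

```text
clock: 9.0
position: [569.0, 211.9, 207.0]
ee_rot: [0.065, 0.998, -0.001, -0.002]
contact_force: [-0.1, -0.3, -3.3]
gripper_width: 5.1
grasp_force: 59.0
```

Run:
```python
from h import *
from scipy.spatial.transform import Rotation as R
s=get_image("scene")
r=read_state();y=R.from_quat(r["ee_rot"]).as_matrix()[:,1];print(r["position"],np.degrees(np.arctan2(y[1],y[0])),r["joints"].round(2))
P=cloud(s);h=cv2.cvtColor(s["image"],cv2.COLOR_RGB2HSV);m=(h[...,0]>15)&(h[...,0]<32)&(h[...,1]>90)&(np.linalg.norm(P[...,:2]-[570,212],axis=-1)<45)&(P[...,2]>90)
q=P[m];print(len(q),np.percentile(q,[2,50,98],axis=0).round(1))
```

```text
[569.03231721 211.35234266 207.63785485] 82.51078246211028 [ 0.62  0.37 -0.07 -0.   -1.13 -2.32]
423 [[549.7 195.8 138.6]
 [560.3 218.4 174.3]
 [587.1 235.9 223.9]]
```

>>> {"op": "servo_tool", "data": {
  "rotation": [
    [0, 0, 0],
    [0, 0, 0],
    [0, 0, 0],
    [0, 0, 0],
    [0, 0, 0],
    [0, 0, 0],
    [0, 0, 0],
    [0, 0, 0]
  ],
  "slide": [
    [0, 0, -0.15],
    [0, 0, -0.3],
    [0, 0, -0.45],
    [0, 0, -0.57],
    [0, 0, -0.64],
    [0, 0, -0.67],
    [0, 0, -0.685],
    [0, 0, -0.685]
  ],
  "grip": [-1, -1, -1, -1, -1, -1, -1, -1]
}}

```text
clock: 10.05
position: [570.4, 212.4, 73.0]
ee_rot: [0.065, 0.998, 0.0, 0.0]
contact_force: [0.8, 0.2, -3.3]
gripper_width: 5.1
grasp_force: 58.9
```

>>> {"op": "servo_tool", "data": {
  "rotation": [
    [0, 0, 0],
    [0, 0, 0],
    [0, 0, 0]
  ],
  "slide": [
    [0, 0, -0.006],
    [0, 0, -0.012],
    [0, 0, -0.012]
  ],
  "grip": [-1, -1, -1]
}}

```text
clock: 10.42
position: [570.7, 212.8, 71.4]
ee_rot: [0.064, 0.998, 0.001, 0.001]
contact_force: [-2.1, 0.4, 4.7]
gripper_width: 4.6
grasp_force: 60.0
```

>>> {"op": "servo_tool", "data": {
  "rotation": [
    [0, 0, 0],
    [0, 0, 0],
    [0, 0, 0],
    [0, 0, 0],
    [0, 0, 0],
    [0, 0, 0]
  ],
  "slide": [
    [0, 0, 0],
    [0, 0, 0.005],
    [0, 0, 0.2],
    [0, 0, 0.45],
    [0, 0, 0.7],
    [0, 0, 0.7]
  ],
  "grip": [-0.2, -0.2, 0, 0.4, 0.6, 0.6]
}}

```text
clock: 11.18
position: [572.5, 213.3, 215.3]
ee_rot: [0.064, 0.998, 0.003, 0.005]
contact_force: [-0.5, -0.4, -0.5]
gripper_width: 68.1
grasp_force: 0.0
```

Run:
```python
from h import *
s=get_image("scene")
cv2.imwrite("pics/e.png",cv2.resize(s["image"][150:350,130:330],None,fx=3,fy=3)[...,::-1])
P=cloud(s);h=cv2.cvtColor(s["image"],cv2.COLOR_RGB2HSV);m=(h[...,0]>15)&(h[...,0]<32)&(h[...,1]>110)&(np.linalg.norm(P[...,:2]-[570,212],axis=-1)<45)&(P[...,2]>5)
for lo,hi in((38,50),(55,75),(75,100)):
    q=P[m&(P[...,2]>lo)&(P[...,2]<hi)];print(lo,len(q),np.percentile(q,[3,50,97],axis=0).round(1).tolist())
    ln=cv2.fitLine(q[:,:2].astype(np.float32),cv2.DIST_L2,0,.01,.01).ravel();print(np.degrees(np.arctan2(ln[1],ln[0])))
```

```text
38 128 [[554.1, 195.5, 38.2], [570.4, 219.3, 41.0], [590.6, 233.4, 49.5]]
55.66159
55 28 [[550.3, 209.4, 55.9], [583.9, 214.0, 63.6], [595.3, 219.5, 73.6]]
-8.11788
75 40 [[551.7, 212.1, 75.7], [564.6, 215.2, 88.1], [588.2, 218.5, 94.9]]
-4.957452
```

View pics/e.png

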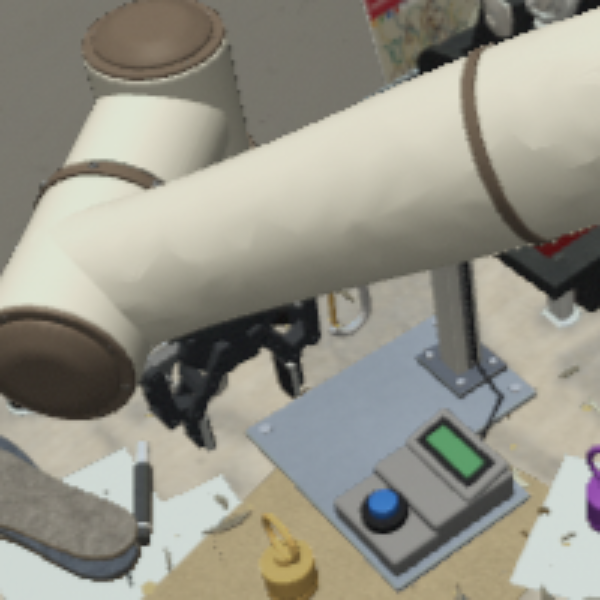

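The weight stands upright at (571, 213) with its ring plane at about -7°, as wanted. The button is up again. Next I'll back off, tilt the tool 55° about its y axis and take the body from the robot's side.

>>> {"op": "servo_tool", "data": {
  "rotation": [
    [-0.003, -0.025, 0],
    [-0.0066, -0.05, 0],
    [-0.01, -0.076, 0],
    [-0.0133, -0.101, 0],
    [-0.0166, -0.126, 0],
    [-0.0199, -0.1515, 0],
    [-0.0199, -0.1515, 0]
  ],
  "slide": [
    [-0.08, 0.01, 0],
    [-0.18, 0.02, 0],
    [-0.28, 0.03, -0.1],
    [-0.37, 0.05, -0.25],
    [-0.454, 0.065, -0.4],
    [-0.454, 0.065, -0.575],
    [-0.454, 0.065, -0.575]
  ],
  "grip": [0.6, 0.6, 0.6, 0.6, 0.6, 0.6, 0.6]
}}

```text
clock: 12.1
position: [532.7, 167.5, 273.2]
ee_rot: [0.008, 0.952, -0.018, 0.304]
contact_force: [-0.4, -0.0, -0.6]
gripper_width: 68.5
grasp_force: 0.0
```

Run:
```python
from h import *
from scipy.spatial.transform import Rotation as R
r=read_state();print(r["position"],R.from_quat(r["ee_rot"]).as_matrix().round(3),r["joints"].round(2))
for n in("scene","top"):
    s=get_image(n);P=cloud(s);h=cv2.cvtColor(s["image"],cv2.COLOR_RGB2HSV);H,S=h[...,0],h[...,1]
    m=(H>15)&(H<32)&(S>110)&(np.linalg.norm(P[...,:2]-[570,212],axis=-1)<45)
    for lo,hi in((36,46),(70,100)):
        q=P[m&(P[...,2]>lo)&(P[...,2]<hi)]
        if len(q)>5:
            ln=cv2.fitLine(q[:,:2].astype(np.float32),cv2.DIST_L2,0,.01,.01).ravel();print(n,lo,len(q),np.percentile(q,[3,50,97],axis=0).round(1).tolist(),np.degrees(np.arctan2(ln[1],ln[0])))
    # plate edges: angle
    X,Y,Z=P[...,0],P[...,1],P[...,2]
    m=(H>95)&(H<130)&(S<90)&(abs(Z-12)<6)&(X>450)&(X<740)&(Y>-110)&(Y<170)
    c=max(cv2.findContours(m.astype(np.uint8),0,1)[0],key=cv2.contourArea);print(n,"plate",P[c[:,0,1],c[:,0,0]][::max(1,len(c)//12),:2].round().tolist())
    if n=="scene": cv2.imwrite("pics/f.png",cv2.resize(s["image"][150:350,130:330],None,fx=3,fy=3)[...,::-1])
```

```text
[532.70848188 167.50077012 273.19228927] [[-0.815  0.027  0.579]
 [ 0.005  0.999 -0.039]
 [-0.58  -0.029 -0.814]] [ 0.68  0.01 -0.79  0.99 -0.49 -3.1 ]
scene 36 137 [[554.5, 195.5, 36.7], [566.7, 220.0, 39.9], [589.0, 234.9, 44.5]] 64.47883
scene 70 45 [[550.2, 212.3, 71.0], [561.7, 215.5, 84.1], [592.6, 219.7, 92.8]] -6.2120247
scene plate [[684.0, -70.0], [714.0, 25.0], [730.0, 125.0], [600.0, 147.0], [494.0, 144.0], [484.0, 42.0], [493.0, 75.0], [523.0, 155.0], [610.0, 116.0], [609.0, 16.0], [562.0, -45.0], [623.0, -36.0], [678.0, -72.0]]
top 36 42 [[568.0, 196.4, 36.5], [578.4, 209.3, 40.1], [589.7, 234.2, 45.2]] -75.38941
top 70 34 [[555.2, 208.1, 75.4], [572.1, 212.0, 87.7], [592.5, 218.0, 96.0]] -8.423522
top plate [[726.0, 127.0], [650.0, 138.0], [592.0, 121.0], [582.0, 43.0], [548.0, 7.0], [554.0, -58.0], [608.0, -86.0], [602.0, -54.0], [611.0, -39.0], [660.0, -35.0], [704.0, 8.0], [673.0, 52.0], [723.0, 105.0]]
```

View pics/f.png

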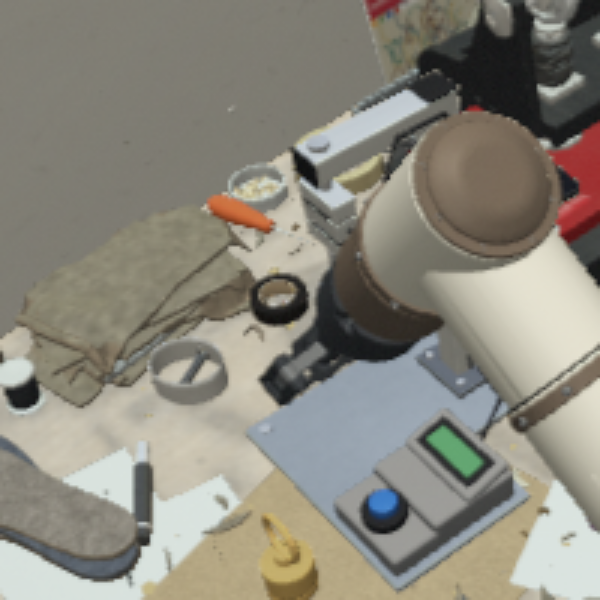

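At this roll the last joint reached its limit (-3.1), so the tool swung short: no contact, weight untouched at (571, 213). The opposite half turn of the gripper is needed. I'll fit the arm's kinematics to the logged poses to choose reachable tilts.

```bash
cat > k.py <<'E'
import numpy as np
from scipy.optimize import least_squares
from scipy.spatial.transform import Rotation as R
LO=np.array([-3.14,-1.21,-1.07,-3.16,-2.99,-3.1]);HI=np.array([3.14,2.06,1.41,2.05,-.16,3.1])
E=lambda ax,a:R.from_euler(ax,a).as_matrix()
def fk(q,p,var=1,s4=1,s6=1):
    h,L1,L2,Lt,d,e=p
    A=E('z',q[0]);u=A@E('y',q[1]);x=np.array([0,0,h])+u@[0,0,L1]
    f=A@E('y',q[1]-q[2]);x=x+f@[0,0,e]
    f4=f@E('x',s4*q[3]);x=x+f@[L2,0,0]+(f4 if var else f)@[0,d,0]
    w=f4@E('y',-q[4]);x=x+w@[Lt,0,0]
    # tool: z along w x ; roll
    T=w@E('x',s6*q[5])@np.array([[0,0,1],[0,1,0],[-1,0,0]])  # cols: tool x=-z', y=y', z=x'
    return x,T
D=[([-1.0784,.38548,.00678,-.0004,-1.1940,-.2586],[144.7,-607.5,230.3]),([-.12,.18,-.46,0,-.94,-2.77],[415.6,-213.1,168.9]),
([.62,.37,-.07,0,-1.13,-2.32],[569,211.4,207.6]),([.68,.01,-.79,.99,-.49,-3.1],[532.7,167.5,273.2])]
E
python3 - <<'E'
from k import *
from h import read_state
r=read_state();D[3]=(r["joints"],r["position"])
for var in(0,1):
  for s4 in(1,-1):
    f=lambda p:np.concatenate([fk(q,p,var,s4)[0]-x for q,x in D])
    s=least_squares(f,[200,500,500,300,-150,0]);print(var,s4,s.x.round(1),np.abs(s.fun).max().round(1))
    for s6 in(1,-1): print(s6,fk(D[3][0],s.x,var,s4,s6)[1].round(2).tolist(), fk(D[0][0],s.x,var,s4,s6)[1].round(2).tolist())
E
```

```text
0 1 [-1164.8  1060.1   -52.3   168.   -188.2   599.1] 92.9
1 [[0.98, -0.16, 0.08], [-0.18, -0.8, 0.58], [-0.03, -0.58, -0.81]] [[-0.68, 0.73, -0.0], [0.73, 0.68, 0.0], [0.0, 0.0, -1.0]]
-1 [[0.99, -0.07, 0.08], [-0.1, -0.81, 0.58], [0.03, -0.58, -0.81]] [[-0.23, 0.97, -0.0], [0.97, 0.23, 0.0], [0.0, -0.0, -1.0]]
0 -1 [-718.   955.7   73.   306.6 -141.2  421. ] 64.2
1 [[0.1, 0.81, 0.58], [0.99, -0.1, -0.04], [0.03, 0.58, -0.81]] [[-0.68, 0.73, -0.0], [0.73, 0.68, 0.0], [0.0, 0.0, -1.0]]
-1 [[0.03, 0.81, 0.58], [1.0, -0.01, -0.04], [-0.03, 0.58, -0.81]] [[-0.23, 0.97, -0.0], [0.97, 0.23, 0.0], [0.0, -0.0, -1.0]]
1 1 [-2257.7  1480.7  -451.7    82.6  -148.3  1100.9] 172.0
1 [[0.98, -0.16, 0.08], [-0.18, -0.8, 0.58], [-0.03, -0.58, -0.81]] [[-0.68, 0.73, -0.0], [0.73, 0.68, 0.0], [0.0, 0.0, -1.0]]
-1 [[0.99, -0.07, 0.08], [-0.1, -0.81, 0.58], [0.03, -0.58, -0.81]] [[-0.23, 0.97, -0.0], [0.97, 0.23, 0.0], [0.0, -0.0, -1.0]]
1 -1 [ 128.8  579.5  410.7  295.8 -160.    12. ] 1.9
1 [[0.1, 0.81, 0.58], [0.99, -0.1, -0.04], [0.03, 0.58, -0.81]] [[-0.68, 0.73, -0.0], [0.73, 0.68, 0.0], [0.0, 0.0, -1.0]]
-1 [[0.03, 0.81, 0.58], [1.0, -0.01, -0.04], [-0.03, 0.58, -0.81]] [[-0.23, 0.97, -0.0], [0.97, 0.23, 0.0], [0.0, -0.0, -1.0]]
```

```bash
cat >> k.py <<'E'
from bench import read_state
r=read_state();D[3]=([.6816,.01,-.79,.99,-.49,-3.1],[532.7,167.5,273.2])
p=np.array([128.8,579.5,410.7,295.8,-160,12.])
def FK(q):
    x,T=fk(q,p,1,-1,-1);return x,np.c_[-T[:,1],T[:,0],T[:,2]]
def target(tilt,az,sy):
    t,a=np.radians([tilt,az]);z=np.array([np.sin(t)*np.cos(a),np.sin(t)*np.sin(a),-np.cos(t)]);y=sy*np.array([-np.sin(a),np.cos(a),0])
    return np.c_[np.cross(y,z),y,z]
def ik(x,T,seeds):
    out=[]
    for s in seeds:
        f=lambda q:np.r_[(FK(q)[0]-x)/100,(FK(q)[1]-T).ravel()]
        r=least_squares(f,np.clip(s,LO+.01,HI-.01),bounds=(LO,HI))
        if r.cost<1e-5 and not any(np.abs(r.x-o).max()<.05 for o in out): out.append(r.x)
    return out
E
python3 - <<'E'
from k import *
rng=np.random.default_rng(0);np.set_printoptions(suppress=True,precision=2)
S=[rng.uniform(LO,HI)*[.3,.7,.8,1,1,1]+[.4,.3,0,0,0,0] for _ in range(25)]
for tilt in(45,55):
  for az in(-7.5,):
    for sy in(1,-1):
      T=target(tilt,az,sy);z=T[:,2]
      for n,x in(("pre",np.array([571,213,30])-113*z),("grasp",np.array([571,213,30])+17*z),("lift",np.array([571,213,108])+17*z),("hook",np.array([643,53,108])+17*z),("out",np.array([643,53,88])-113*z)):
        print(tilt,sy,n,[list(o) for o in ik(x,T,S)])
E
```

```text
45 1 pre []
45 1 grasp []
45 1 lift []
45 1 hook [[np.float64(-0.18159418869625835), np.float64(0.3974901628069019), np.float64(-0.6323087694372896), np.float64(-2.9941155615250783), np.float64(-0.24632669465304205), np.float64(1.4635712238326286)]]
45 1 out []
45 -1 pre []
45 -1 grasp []
45 -1 lift []
45 -1 hook [[np.float64(-0.18159418871545038), np.float64(0.39749016280549704), np.float64(-0.632308769428888), np.float64(-2.994115561500276), np.float64(-0.24632669463540435), np.float64(-1.6780214297635858)]]
45 -1 out []
55 1 pre []
55 1 grasp []
55 1 lift []
55 1 hook [[np.float64(-0.1885792969255229), np.float64(0.4436539649223819), np.float64(-0.7629964317741297), np.float64(-3.0574493066333885), np.float64(-0.5966491925492188), np.float64(1.5342474558338077)]]
55 1 out [[np.float64(-0.20751275630091137), np.float64(0.1999550422692132), np.float64(-0.9258619236486434), np.float64(-3.014415537444337), np.float64(-0.5170479452546418), np.float64(1.5040992169321405)]]
55 -1 pre []
55 -1 grasp []
55 -1 lift []
55 -1 hook [[np.float64(-0.18857929694456363), np.float64(0.44365396491886955), np.float64(-0.7629964317544882), np.float64(-3.05744930657139), np.float64(-0.5966491925222019), np.float64(-1.6073451977943043)]]
55 -1 out [[np.float64(-0.20751275638355743), np.float64(0.1999550422353945), np.float64(-0.9258619235460971), np.float64(-3.014415537177077), np.float64(-0.5170479450859522), np.float64(-1.63749343684179)]]
```

```bash
cat > scan.py <<'E'
from k import *
rng=np.random.default_rng(1)
S=[rng.uniform([-.7,-.3,-1.05,-3.1,-2.5,-3],[1.2,1.2,1,2,-.2,3]) for _ in range(14)]
for tilt in(45,52,60):
  for az in range(-135,91,15):
      T=target(tilt,az,1);z=T[:,2];o=[]
      for n,x in(("pre",np.array([571,213,30])-93*z),("gr",np.array([571,213,30])+17*z),("hk",np.array([643,53,108])+17*z),("out",np.array([643,53,88])-93*z)):
        o.append(n+" "+" ".join(str(np.round(q[[0,2,3,4,5]],1).tolist()) for q in ik(x,T,S)))
      print(tilt,az,"|".join(o))
E
time timeout 550 python3 scan.py
```

```text
45 -135 pre [0.7, 0.5, 0.1, -1.9, 1.7]|gr [0.7, 0.2, 0.1, -1.6, 1.7]|hk [0.4, 0.2, 0.2, -1.7, 1.8]|out [0.5, 0.5, 0.2, -1.9, 1.9]
45 -120 pre [0.8, 0.3, 0.2, -1.8, 1.8]|gr [0.7, 0.0, 0.2, -1.5, 1.8]|hk [0.5, 0.0, 0.4, -1.5, 2.0]|out [0.5, 0.3, 0.4, -1.7, 2.0]
45 -105 pre [0.8, 0.1, 0.3, -1.6, 1.9]|gr [0.8, -0.1, 0.4, -1.4, 1.9]|hk [0.5, -0.1, 0.5, -1.3, 2.1]|out [0.6, 0.1, 0.5, -1.5, 2.1]
45 -90 pre [0.9, -0.1, 0.5, -1.4, 2.0]|gr [0.8, -0.3, 0.5, -1.2, 1.9]|hk [0.5, -0.3, 0.7, -1.2, 2.1]|out [0.7, -0.2, 0.6, -1.4, 2.2]
45 -75 pre [1.0, -0.3, 0.6, -1.2, 2.1]|gr [0.8, -0.5, 0.8, -1.0, 1.9]|hk [0.5, -0.5, 1.0, -1.0, 2.1]|out [0.7, -0.4, 0.8, -1.2, 2.2]
45 -60 pre [1.0, -0.5, 0.8, -1.1, 2.1]|gr [0.8, -0.7, 1.1, -0.9, 1.9]|hk [0.5, -0.7, 1.3, -0.8, 2.1]|out [0.7, -0.6, 1.0, -1.0, 2.2]
45 -45 pre [1.0, -0.8, 1.1, -0.9, 2.0]|gr [0.7, -0.8, 1.5, -0.8, 1.8]|hk [0.3, -0.8, 1.7, -0.7, 2.0]|out [0.6, -0.8, 1.4, -0.8, 2.1]
45 -30 pre [0.8, -0.9, 1.6, -0.8, 1.9]|gr [0.5, -0.9, 2.0, -0.7, 1.7]|hk |out [0.3, -1.0, 1.9, -0.6, 2.1]
45 -15 pre |gr |hk |out 
45 0 pre |gr |hk |out 
45 15 pre [0.1, -0.7, 
[... 3913 characters left out ...]
.3]|gr [-0.1, -0.7, -2.4, -0.9, 1.4]|hk [-0.2, -0.3, -1.8, -0.6, 0.7]|out [-0.3, -0.5, -1.6, -0.7, 0.6]
60 45 pre [-0.2, -0.6, -1.8, -0.8, 1.0]|gr [-0.1, -0.5, -2.0, -0.8, 1.1]|hk [-0.2, -0.2, -1.5, -0.8, 0.6]|out [-0.4, -0.3, -1.4, -0.9, 0.5]
60 60 pre [-0.2, -0.4, -1.5, -0.9, 0.8]|gr [-0.0, -0.3, -1.7, -0.9, 0.9]|hk [-0.2, -0.1, -1.3, -1.0, 0.5]|out [-0.4, -0.1, -1.2, -1.1, 0.5]
60 75 pre [-0.1, -0.2, -1.3, -1.1, 0.7]|gr [0.0, -0.2, -1.4, -1.0, 0.8]|hk [-0.2, 0.0, -1.2, -1.2, 0.5]|out [-0.3, 0.1, -1.1, -1.4, 0.5]
60 90 pre [-0.1, -0.1, -1.1, -1.3, 0.7]|gr [0.0, -0.1, -1.2, -1.2, 0.7]|hk [-0.2, 0.2, -1.0, -1.4, 0.5]|out [-0.3, 0.3, -1.0, -1.6, 0.5]
real	1m47.645s
user	1m48.041s
sys	0m0.077s
```

A kinematic fit (1.9 mm error) shows that only tool azimuths of about -135° to -45° reach both spots, so I'll grip from the scale's front (az -97.5°, tilt 60°). That leaves the gripper clear of nose and ring. First, one row back toward the upright pose, to see what base the controller uses.

>>> {"op": "servo_tool", "data": {
  "rotation": [
    [0.0199, 0.1515, 0]
  ],
  "slide": [
    [0.454, -0.065, 0.575]
  ],
  "grip": [0.6]
}}

```text
clock: 12.32
position: [558.6, 145.3, 296.1]
ee_rot: [0.023, 0.962, -0.037, 0.271]
contact_force: [3.5, -0.9, 2.7]
gripper_width: 68.4
grasp_force: 0.0
```

```bash
python3 - <<'E'
from k import *
np.set_printoptions(suppress=True,precision=2)
r=read_state();print(r["position"],R.from_quat(r["ee_rot"]).as_matrix()[:,2],r["joints"])
q0=[.8,.4,0,.4,-1.6,-1.24]
def links(q):
    h,L1,L2,Lt,d,e=p;A=E('z',q[0]);el=np.array([0,0,h])+A@E('y',q[1])@[0,0,L1];f=A@E('y',q[1]-q[2]);w=el+f@[L2,0,e];return el,w,w+f@E('x',-q[3])@[0,d,0]
T=target(60,-97.5,-1);z=T[:,2];print("T",T)
for n,x in(("pre",np.array([571,213,30])-93*z),("gr",np.array([571,213,30])+17*z),("lift",np.array([571,213,110])+17*z),("front",np.array([650,110,110])+17*z),("hk",np.array([643,53,108])+17*z),("out",np.array([643,53,88])-93*z)):
    for q in ik(x,T,[q0]): print(n,x.round(),q,[l.round() for l in links(q)])
d=dict(np.load("top0.npz"));P=cloud(d) if 0 else None
E
python3 - <<'E'
from h import *
t=dict(np.load("top0.npz"));P=cloud(t);ok=t["depth"]>0
for x in range(480,760,40): print(x,[int(np.max(P[...,2][(abs(P[...,0]-x)<20)&(abs(P[...,1]-y)<20)&ok],initial=-99)) for y in range(200,600,40)])
E
```

```text
[558.57 145.27 296.12] [ 0.52 -0.08 -0.85] [ 0.68  0.04 -0.61  0.71 -0.65 -2.81]
T [[-0.07 -0.99 -0.11]
 [-0.5   0.13 -0.86]
 [ 0.87 -0.   -0.5 ]]
pre [582. 293.  76.] [ 0.9   0.94  0.12  0.47 -1.71 -1.21] [array([291., 368., 468.]), array([470., 594., 176.]), array([615., 547., 224.])]
gr [569. 198.  22.] [ 0.83  0.91 -0.14  0.52 -1.48 -1.28] [array([310., 339., 482.]), array([453., 495., 130.]), array([603., 452., 169.])]
lift [569. 198. 102.] [ 0.83  0.82 -0.12  0.52 -1.59 -1.22] [array([285., 312., 525.]), array([457., 499., 202.]), array([603., 452., 249.])]
front [648.  95. 102.] [ 0.64  0.83 -0.13  0.67 -1.51 -1.14] [array([343., 254., 520.]), array([542., 401., 192.]), array([682., 349., 249.])]
hk [641.  38. 100.] [ 0.57  0.79 -0.24  0.73 -1.43 -1.16] [array([346., 222., 537.]), array([533., 343., 192.]), array([675., 292., 247.])]
out [654. 133. 134.] [ 0.68  0.83 -0.03  0.64 -1.61 -1.1 ] [array([333., 267., 521.]), array([550., 442., 219.]), array([687., 387., 282.])]
480 [22, 17, 8, 30, 8, 32, 7, -99, -99, -99]
520 [8, 9, 8, 34, 16, 33, 5, -99, -99, -99]
560 [6, 7, 7, 35, 22, 35, 7, -99, -99, -99]
600 [8, 7, 7, 28, 32, 8, 7, -99, -99, -99]
640 [11, 8, 7, 9, 6, 8, 5, -26, -89, -99]
680 [8, 7, 32, 31, 9, 7, 9, -18, -81, -99]
720 [8, 27, 38, 34, 9, 7, 7, -18, -80, -99]
```

>>> {"op": "servo_tool", "data": {
  "rotation": [
    [0, 0, 0],
    [0, 0, 0]
  ],
  "slide": [
    [0, 0, 0],
    [0, 0, 0]
  ],
  "grip": [0.6, 0.6]
}}

```text
clock: 12.58
position: [564.9, 151.3, 304.6]
ee_rot: [0.024, 0.96, -0.031, 0.279]
contact_force: [-0.6, -1.6, -0.4]
gripper_width: 68.1
grasp_force: 0.0
```

Run:
```python
from k import *
r=read_state();print(r["position"],R.from_quat(r["ee_rot"]).as_matrix().round(3),r["joints"].round(2))
```

```text
[564.9049696  151.32578977 304.59905563] [[-0.844  0.064  0.533]
 [ 0.029  0.997 -0.073]
 [-0.536 -0.046 -0.843]] [ 0.68  0.04 -0.6   0.71 -0.64 -2.82]
```

```bash
cat > plan.py <<'E'
from k import *
np.set_printoptions(suppress=True,precision=3)
def plan(xt,Tt,n,show=True):
    r=read_state();x0=np.array(r["position"]);R0=R.from_quat(r["ee_rot"]);q=np.array(r["joints"])
    rv=(R.from_matrix(Tt)*R0.inv()).as_rotvec();print("turn deg",np.degrees(np.linalg.norm(rv)).round(1),"rot",rv/2/np.pi,"slide",(np.array(xt)-x0)/200)
    for i in range(1,n+1):
        f=i/n;s=ik(x0+f*(xt-x0),(R.from_rotvec(rv*f)*R0).as_matrix(),[q]);
        if not s: print(i,"none");continue
        print(i,s[0].round(2),"dq",np.abs(s[0]-q).max().round(2)) if show else 0;q=s[0]
E
python3 - <<'E'
from plan import *
print("down");plan(np.array([580,290,220]),target(0,-97.5,-1),10)
print("direct");plan(np.array([580,290,220]),target(60,-97.5,-1),12)
E
```

```text
down
turn deg 90.3 rot [-0.057  0.081  0.23 ] slide [ 0.075  0.693 -0.423]
1 [ 0.69  0.07 -0.55  0.6  -0.64 -2.58] dq 0.24
2 [ 0.7   0.1  -0.48  0.48 -0.67 -2.34] dq 0.25
3 [ 0.7   0.13 -0.41  0.36 -0.71 -2.09] dq 0.24
4 [ 0.7   0.17 -0.34  0.26 -0.76 -1.87] dq 0.23
5 [ 0.69  0.2  -0.27  0.18 -0.83 -1.66] dq 0.21
6 [ 0.69  0.25 -0.2   0.11 -0.9  -1.46] dq 0.19
7 [ 0.69  0.29 -0.13  0.07 -0.97 -1.29] dq 0.17
8 [ 0.7   0.34 -0.07  0.03 -1.05 -1.13] dq 0.16
9 [ 0.7   0.38 -0.01  0.01 -1.12 -0.98] dq 0.15
10 [ 0.71  0.43  0.05  0.   -1.2  -0.84] dq 0.14
direct
turn deg 117.8 rot [-0.17   0.217  0.176] slide [ 0.075  0.693 -0.423]
1 [ 0.71  0.1  -0.47  0.55 -0.78 -2.57] dq 0.26
2 [ 0.73  0.17 -0.36  0.45 -0.92 -2.36] dq 0.2
3 [ 0.74  0.23 -0.26  0.39 -1.05 -2.19] dq 0.17
4 [ 0.75  0.3  -0.17  0.35 -1.18 -2.05] dq 0.15
5 [ 0.76  0.37 -0.09  0.33 -1.31 -1.92] dq 0.13
6 [ 0.78  0.44 -0.01  0.33 -1.42 -1.79] dq 0.12
7 [ 0.8   0.51  0.05  0.33 -1.53 -1.68] dq 0.12
8 [ 0.81  0.58  0.11  0.35 -1.63 -1.56] dq 0.11
9 [ 0.83  0.64  0.15  0.37 -1.71 -1.45] dq 0.11
10 [ 0.86  0.7   0.18  0.4  -1.79 -1.34] dq 0.11
11 [ 0.88  0.76  0.2   0.44 -1.85 -1.22] dq 0.12
12 [ 0.9   0.81  0.21  0.49 -1.91 -1.1 ] dq 0.12
```

>>> {"op": "servo_tool", "data": {
  "rotation": [
    [-0.014, 0.018, 0.015],
    [-0.028, 0.036, 0.029],
    [-0.042, 0.054, 0.044],
    [-0.057, 0.072, 0.059],
    [-0.071, 0.09, 0.073],
    [-0.085, 0.108, 0.088]
  ],
  "slide": [
    [0.006, 0.06, -0.03],
    [0.013, 0.12, -0.07],
    [0.02, 0.17, -0.1],
    [0.025, 0.23, -0.14],
    [0.03, 0.29, -0.17],
    [0.037, 0.347, -0.21]
  ],
  "grip": [0.6, 0.6, 0.6, 0.6, 0.6, 0.6]
}}

```text
clock: 13.32
position: [572.1, 220.6, 263.0]
ee_rot: [-0.315, 0.924, -0.207, -0.056]
contact_force: [-1.0, 0.1, 0.5]
gripper_width: 68.2
grasp_force: 0.0
```

>>> {"op": "servo_tool", "data": {
  "rotation": [
    [-0.014, 0.018, 0.015],
    [-0.028, 0.036, 0.029],
    [-0.042, 0.054, 0.044],
    [-0.057, 0.072, 0.059],
    [-0.071, 0.09, 0.073],
    [-0.085, 0.108, 0.088],
    [-0.085, 0.108, 0.088]
  ],
  "slide": [
    [0.006, 0.06, -0.03],
    [0.013, 0.12, -0.07],
    [0.02, 0.17, -0.1],
    [0.025, 0.23, -0.14],
    [0.03, 0.29, -0.17],
    [0.037, 0.347, -0.21],
    [0.037, 0.347, -0.21]
  ],
  "grip": [0.6, 0.6, 0.6, 0.6, 0.6, 0.6, 0.6]
}}

```text
clock: 14.2
position: [578.7, 290.5, 217.3]
ee_rot: [-0.571, 0.651, -0.329, -0.377]
contact_force: [-0.1, -0.8, 0.5]
gripper_width: 68.5
grasp_force: 0.0
```

Run:
```python
from plan import *
T=target(60,-97.5,-1);z=T[:,2]
plan(np.array([571,213,30])-93*z,T,5)
print(read_state()["position"])
```

```text
turn deg 0.1 rot [ 0. -0. -0.] slide [ 0.014  0.012 -0.704]
1 [ 0.9   0.83  0.18  0.48 -1.86 -1.13] dq 0.05
2 [ 0.9   0.86  0.16  0.48 -1.82 -1.15] dq 0.04
3 [ 0.9   0.89  0.15  0.47 -1.78 -1.17] dq 0.04
4 [ 0.9   0.91  0.13  0.47 -1.75 -1.19] dq 0.04
5 [ 0.9   0.94  0.12  0.47 -1.71 -1.21] dq 0.04
[578.666 290.489 217.323]
```

>>> {"op": "servo_tool", "data": {
  "rotation": [
    [0, 0, 0],
    [0, 0, 0],
    [0, 0, 0],
    [0, 0, 0],
    [0, 0, 0]
  ],
  "slide": [
    [0.005, 0.005, -0.2],
    [0.01, 0.01, -0.4],
    [0.015, 0.015, -0.6],
    [0.019, 0.017, -0.704],
    [0.019, 0.017, -0.704]
  ],
  "grip": [0.6, 0.6, 0.6, 0.6, 0.6]
}}

```text
clock: 14.82
position: [583.6, 292.6, 80.8]
ee_rot: [-0.571, 0.653, -0.328, -0.374]
contact_force: [-0.4, 0.2, 0.8]
gripper_width: 68.2
grasp_force: 0.0
```

>>> {"op": "servo_tool", "data": {
  "rotation": [
    [0, 0, 0],
    [0, 0, 0],
    [0, 0, 0],
    [0, 0, 0],
    [0, 0, 0],
    [0, 0, 0]
  ],
  "slide": [
    [-0.015, -0.12, -0.07],
    [-0.03, -0.24, -0.14],
    [-0.045, -0.36, -0.21],
    [-0.055, -0.43, -0.25],
    [-0.062, -0.4725, -0.275],
    [-0.062, -0.4725, -0.275]
  ],
  "grip": [0.6, 0.6, 0.6, 0.6, 0.6, 0.6]
}}

```text
clock: 15.58
position: [571.7, 198.8, 27.0]
ee_rot: [-0.571, 0.654, -0.328, -0.372]
contact_force: [0.5, 0.5, -0.1]
gripper_width: 68.7
grasp_force: 0.0
```

Run:
```python
from h import *
t=get_image("top");s=get_image("scene")
a=cv2.resize(t["image"][180:300,140:260],None,fx=3.3,fy=3.3);b=cv2.resize(s["image"][270:390,150:270],None,fx=3.3,fy=3.3)
cv2.imwrite("pics/g.png",np.hstack([a,b])[...,::-1])
```

```text
(no output)
```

View pics/g.png

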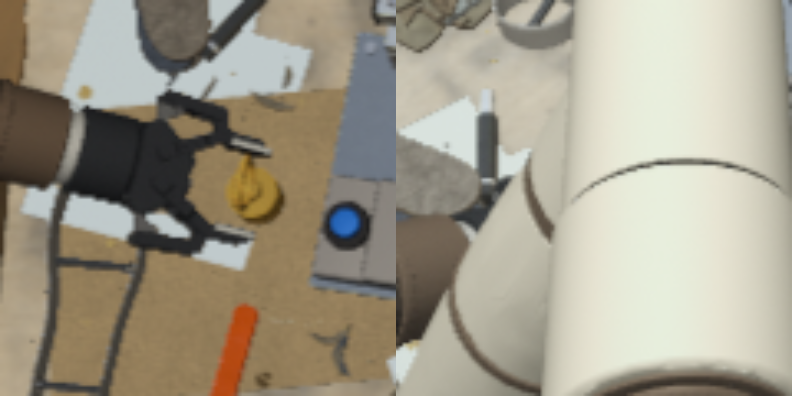

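Top view (left half): the fingers straddle the brass cylinder, which is centred between the pads. The TCP is 5 mm higher than intended, so I'll lower it, then close.

>>> {"op": "servo_tool", "data": {
  "rotation": [
    [0, 0, 0],
    [0, 0, 0],
    [0, 0, 0]
  ],
  "slide": [
    [0, 0, -0.015],
    [0, 0, -0.027],
    [0, 0, -0.027]
  ],
  "grip": [0.6, 0.6, 0.6]
}}

```text
clock: 16.05
position: [571.3, 199.0, 20.8]
ee_rot: [-0.571, 0.653, -0.328, -0.373]
contact_force: [-0.8, 0.8, -0.3]
gripper_width: 68.3
grasp_force: 0.0
```

>>> {"op": "servo_tool", "data": {
  "rotation": [
    [0, 0, 0],
    [0, 0, 0],
    [0, 0, 0],
    [0, 0, 0],
    [0, 0, 0]
  ],
  "slide": [
    [0, 0, 0],
    [0, 0, 0],
    [0, 0, 0],
    [0, 0, 0],
    [0, 0, 0]
  ],
  "grip": [-1, -1, -1, -1, -1]
}}

```text
clock: 16.68
position: [571.7, 199.1, 21.4]
ee_rot: [-0.571, 0.654, -0.328, -0.372]
contact_force: [2.0, 0.9, 2.5]
gripper_width: 43.9
grasp_force: 60.9
```

Run:
```python
from plan import *
r=read_state();print(r["position"],R.from_quat(r["ee_rot"]).as_matrix(),r["joints"])
```

```text
[571.728 199.132  21.445] [[-0.07  -0.991 -0.112]
 [-0.503  0.132 -0.854]
 [ 0.862 -0.004 -0.508]] [ 0.828  0.943 -0.085  0.52  -1.501 -1.272]
```

>>> {"op": "servo_tool", "data": {
  "rotation": [
    [0, 0, 0],
    [0, 0, 0],
    [0, 0, 0],
    [0, 0, 0],
    [0, 0, 0]
  ],
  "slide": [
    [0, 0, 0.06],
    [0, 0, 0.17],
    [0, 0, 0.3],
    [0, 0, 0.39],
    [0, 0, 0.39]
  ],
  "grip": [-1, -1, -1, -1, -1]
}}

```text
clock: 17.3
position: [571.9, 199.4, 101.2]
ee_rot: [-0.571, 0.655, -0.328, -0.371]
contact_force: [-0.1, 0.0, -3.6]
gripper_width: 44.2
grasp_force: 61.3
```

>>> {"op": "servo_tool", "data": {
  "rotation": [
    [0, 0, 0],
    [0, 0, 0],
    [0, 0, 0],
    [0, 0, 0],
    [0, 0, 0],
    [0, 0, 0]
  ],
  "slide": [
    [0.08, -0.1, 0],
    [0.16, -0.2, 0],
    [0.24, -0.3, 0],
    [0.32, -0.4, 0],
    [0.39, -0.49, 0],
    [0.39, -0.49, 0]
  ],
  "grip": [-1, -1, -1, -1, -1, -1]
}}

```text
clock: 18.05
position: [649.5, 98.1, 98.2]
ee_rot: [-0.57, 0.654, -0.327, -0.374]
contact_force: [-0.3, 0.5, -4.3]
gripper_width: 44.1
grasp_force: 61.7
```

```bash
cat > meas.py <<'E'
from h import *
from scipy.spatial.transform import Rotation as R
def go(tag,draw=False):
    r=read_state();print(r["position"].round(1),R.from_quat(r["ee_rot"]).as_matrix()[:,2].round(3),r["contact_force"].round(1),r["gripper_width"].round(1))
    out=[]
    for n in("top","scene"):
        d=get_image(n);P=cloud(d);h=cv2.cvtColor(d["image"],cv2.COLOR_RGB2HSV);H,S=h[...,0].astype(int),h[...,1];X,Y,Z=P[...,0],P[...,1],P[...,2]
        br=(H>15)&(H<32)&(S>100)&(abs(X-650)<60)&(Y<170)&(Y>20)&(d["depth"]>0)
        for lo,hi in((60,118),(122,148),(148,158),(158,175),(176,210)):
            q=P[br&(Z>lo)&(Z<hi)]
            if len(q)>3:print(n,lo,len(q),np.percentile(q,[3,50,97],axis=0).round(1).tolist())
        q=P[(S<70)&(abs(X-643)<20)&(Y>20)&(Y<85)&(Z>135)&(Z<200)&(d["depth"]>0)]
        if len(q):print(n,"hook",len(q),np.percentile(q,[3,50,97],axis=0).round(1).tolist())
        u0,v0=(225,150) if n=="top" else (190,170)
        out.append(cv2.resize(d["image"][v0:v0+100,u0:u0+100],None,fx=4,fy=4,interpolation=cv2.INTER_CUBIC))
    cv2.imwrite(f"pics/{tag}.png",np.hstack(out)[...,::-1])
E
python3 -c "
import meas;meas.go('h')"
```

```text
Traceback (most recent call last):
  File "meas.py", line 4, in go
    r=read_state();print(r["position"].round(1),R.from_quat(r["ee_rot"]).as_matrix()[:,2].round(3),r["contact_force"].round(1),r["gripper_width"].round(1))
                                                                                                                               ^^^^^^^^^^^^^^^^^^^^^^^^
AttributeError: 'float' object has no attribute 'round'
```

```bash
sed -i 's/,r\["gripper_width"\].round(1)//' meas.py; python3 -c "
import meas;meas.go('h')"
```

```text
[649.5  98.1  98.2] [-0.116 -0.855 -0.506] [-0.3  0.5 -4.3]
top 60 123 [[628.0, 89.3, 86.0], [641.4, 100.7, 114.0], [668.0, 131.9, 117.7]]
top 122 51 [[623.5, 104.1, 123.4], [647.9, 110.0, 128.3], [666.7, 116.8, 144.4]]
top 148 5 [[623.2, 107.4, 151.2], [627.2, 113.6, 152.2], [667.3, 115.4, 156.6]]
top 158 38 [[627.6, 106.6, 158.3], [644.8, 112.2, 165.4], [664.1, 115.3, 171.2]]
top hook 52 [[634.6, 29.7, 139.6], [639.5, 44.8, 148.6], [644.7, 68.0, 193.7]]
```

The ring is at about (646, 112, 166) in the top camera. By the same camera the hook is at (642, 52.5), so the ring needs +4 mm sideways and about 60 mm inward. I'll insert it in stages while watching the force.

>>> {"op": "servo_tool", "data": {
  "rotation": [
    [0, 0, 0],
    [0, 0, 0],
    [0, 0, 0],
    [0, 0, 0]
  ],
  "slide": [
    [0, -0.06, 0],
    [0, -0.12, 0],
    [-0.003, -0.176, 0],
    [-0.003, -0.176, 0]
  ],
  "grip": [-1, -1, -1, -1]
}}

```text
clock: 18.65
position: [648.3, 64.3, 99.3]
ee_rot: [-0.571, 0.654, -0.328, -0.373]
contact_force: [-0.3, -0.1, -4.2]
gripper_width: 44.3
grasp_force: 61.8
```

```bash
python3 -c "
import meas;meas.go('i')"
```

```text
[648.3  64.3  99.3] [-0.114 -0.855 -0.507] [-0.3 -0.1 -4.2]
top 60 69 [[626.3, 56.0, 87.1], [635.8, 67.0, 114.0], [661.0, 97.1, 117.6]]
top 122 27 [[625.8, 68.8, 122.2], [642.5, 76.8, 127.5], [654.6, 82.5, 140.3]]
top 148 11 [[621.2, 68.0, 149.4], [626.0, 78.1, 154.4], [641.7, 83.8, 156.7]]
top 158 24 [[627.4, 76.9, 160.5], [636.1, 79.9, 164.7], [650.5, 83.0, 171.0]]
top hook 45 [[634.8, 29.6, 141.2], [638.9, 44.1, 148.1], [644.4, 62.4, 191.8]]
```

>>> {"op": "servo_tool", "data": {
  "rotation": [
    [0, 0, 0],
    [0, 0, 0],
    [0, 0, 0],
    [0, 0, 0],
    [0, 0, 0]
  ],
  "slide": [
    [-0.004, -0.035, 0],
    [-0.008, -0.07, 0],
    [-0.012, -0.105, 0],
    [-0.014, -0.14, 0],
    [-0.014, -0.14, 0]
  ],
  "grip": [-1, -1, -1, -1, -1]
}}

```text
clock: 19.38
position: [646.2, 37.4, 99.0]
ee_rot: [-0.571, 0.654, -0.328, -0.372]
contact_force: [0.6, 4.3, -5.2]
gripper_width: 44.1
grasp_force: 62.2
```

```bash
python3 -c "
import meas;meas.go('j')"
```

```text
[646.2  37.4  99. ] [-0.112 -0.854 -0.508] [ 0.6  4.3 -5.2]
top 60 86 [[624.3, 28.8, 87.5], [635.5, 40.3, 114.7], [656.7, 70.8, 117.8]]
top 122 21 [[623.3, 43.7, 123.6], [636.7, 51.5, 132.3], [658.3, 56.8, 145.4]]
top 148 8 [[619.4, 51.9, 148.7], [620.7, 55.2, 156.3], [625.4, 130.6, 157.5]]
top 158 22 [[621.8, 31.2, 159.2], [634.2, 52.6, 165.1], [655.9, 91.9, 173.1]]
top hook 35 [[626.6, 29.6, 135.9], [638.3, 44.1, 152.2], [643.9, 80.1, 193.8]]
```

A 4.3 N push: the gate is open and the ring is over the bowl. Lower it.

>>> {"op": "servo_tool", "data": {
  "rotation": [
    [0, 0, 0],
    [0, 0, 0],
    [0, 0, 0],
    [0, 0, 0],
    [0, 0, 0]
  ],
  "slide": [
    [0, 0, -0.02],
    [0, 0, -0.04],
    [0, 0, -0.06],
    [0, 0, -0.08],
    [0, 0, -0.08]
  ],
  "grip": [-1, -1, -1, -1, -1]
}}

```text
clock: 20.1
position: [645.3, 36.7, 82.6]
ee_rot: [-0.571, 0.654, -0.328, -0.374]
contact_force: [0.2, -0.3, -3.8]
gripper_width: 44.5
grasp_force: 61.8
```

>>> {"op": "servo_tool", "data": {
  "rotation": [
    [0, 0, 0],
    [0, 0, 0],
    [0, 0, 0]
  ],
  "slide": [
    [0, 0, -0.008],
    [0, 0, -0.015],
    [0, 0, -0.015]
  ],
  "grip": [-1, -1, -1]
}}

```text
clock: 20.48
position: [646.0, 37.5, 80.4]
ee_rot: [-0.571, 0.654, -0.328, -0.373]
contact_force: [-0.7, 0.0, -3.6]
gripper_width: 44.6
grasp_force: 61.8
```

>>> {"op": "servo_tool", "data": {
  "rotation": [
    [0, 0, 0],
    [0, 0, 0],
    [0, 0, 0]
  ],
  "slide": [
    [0, 0, -0.005],
    [0, 0, -0.01],
    [0, 0, -0.01]
  ],
  "grip": [-1, -1, -1]
}}

```text
clock: 20.85
position: [646.1, 37.5, 80.0]
ee_rot: [-0.571, 0.654, -0.329, -0.373]
contact_force: [-0.8, -0.8, 6.2]
gripper_width: 44.3
grasp_force: 62.2
```

Seated on the bowl. Ease up 1 mm and open.

>>> {"op": "servo_tool", "data": {
  "rotation": [
    [0, 0, 0],
    [0, 0, 0],
    [0, 0, 0],
    [0, 0, 0],
    [0, 0, 0]
  ],
  "slide": [
    [0, 0, 0.005],
    [0, 0, 0.005],
    [0, 0, 0.005],
    [0, 0, 0.005],
    [0, 0, 0.005]
  ],
  "grip": [-1, 0.2, 0.5, 0.6, 0.6]
}}

```text
clock: 21.48
position: [646.0, 37.7, 78.8]
ee_rot: [-0.571, 0.654, -0.328, -0.373]
contact_force: [0.5, -0.3, 0.2]
gripper_width: 68.4
grasp_force: 0.0
```

>>> {"op": "servo_tool", "data": {
  "rotation": [
    [0, 0, 0],
    [0, 0, 0],
    [0, 0, 0],
    [0, 0, 0],
    [0, 0, 0],
    [0, 0, 0],
    [0, 0, 0]
  ],
  "slide": [
    [0.01, 0.08, 0.045],
    [0.025, 0.19, 0.11],
    [0.05, 0.38, 0.22],
    [0.08, 0.6, 0.35],
    [0.1, 0.77, 0.45],
    [0.1, 0.77, 0.45],
    [0.1, 0.77, 0.45]
  ],
  "grip": [0.6, 0.6, 0.6, 0.6, 0.6, 0.6, 0.6]
}}

```text
clock: 22.35
position: [665.5, 192.0, 168.8]
ee_rot: [-0.572, 0.653, -0.328, -0.373]
contact_force: [-0.2, 0.0, -0.4]
gripper_width: 68.4
grasp_force: 0.0
```

```bash
python3 -c "
import meas;meas.go('z')"
```

```text
[665.5 192.  168.8] [-0.113 -0.854 -0.507] [-0.2  0.  -0.4]
top 60 174 [[619.3, 31.6, 66.1], [632.0, 47.8, 97.3], [650.5, 71.0, 111.0]]
top 122 22 [[619.0, 43.4, 127.0], [631.0, 52.9, 141.1], [656.8, 57.9, 146.5]]
top 148 14 [[626.8, 39.2, 148.7], [638.6, 51.8, 151.3], [653.2, 54.8, 155.1]]
top hook 35 [[634.3, 29.4, 140.6], [638.2, 41.6, 153.2], [645.4, 70.2, 193.8]]
```

View pics/z.png

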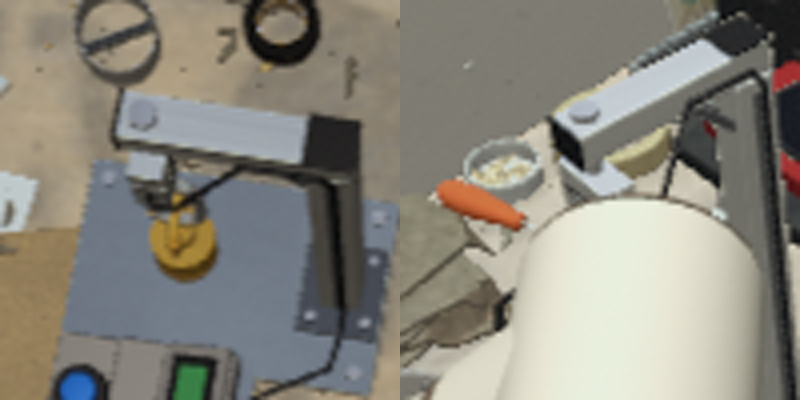

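The weight hangs in the hook, seen at (185,235) in the left half, and the gripper is clear. I'll let it settle and check again numerically.

>>> {"op": "servo_tool", "data": {
  "rotation": [
    [0, 0, 0],
    [0, 0, 0],
    [0, 0, 0],
    [0, 0, 0],
    [0, 0, 0],
    [0, 0, 0],
    [0, 0, 0],
    [0, 0, 0]
  ],
  "slide": [
    [0.01, 0.1, 0.05],
    [0.02, 0.2, 0.1],
    [0.02, 0.2, 0.1],
    [0.02, 0.2, 0.1],
    [0.02, 0.2, 0.1],
    [0.02, 0.2, 0.1],
    [0.02, 0.2, 0.1],
    [0.02, 0.2, 0.1]
  ],
  "grip": [0.6, 0.6, 0.6, 0.6, 0.6, 0.6, 0.6, 0.6]
}}

```text
clock: 23.45
position: [670.0, 231.5, 189.1]
ee_rot: [-0.571, 0.654, -0.328, -0.373]
contact_force: [-0.2, 0.2, -0.5]
gripper_width: 68.0
grasp_force: 0.0
```

>>> {"op": "servo_tool", "data": {
  "rotation": [
    [0, 0, 0],
    [0, 0, 0],
    [0, 0, 0],
    [0, 0, 0],
    [0, 0, 0],
    [0, 0, 0],
    [0, 0, 0],
    [0, 0, 0]
  ],
  "slide": [
    [0, 0, 0],
    [0, 0, 0],
    [0, 0, 0],
    [0, 0, 0],
    [0, 0, 0],
    [0, 0, 0],
    [0, 0, 0],
    [0, 0, 0]
  ],
  "grip": [0.6, 0.6, 0.6, 0.6, 0.6, 0.6, 0.6, 0.6]
}}

```text
clock: 24.45
position: [670.0, 231.6, 189.1]
ee_rot: [-0.571, 0.654, -0.328, -0.373]
contact_force: [0.8, 0.1, 0.3]
gripper_width: 68.8
grasp_force: 0.0
```

```bash
python3 -c "
import meas
for i in range(4): meas.go('y%d'%i)" | grep top
```

```text
top 60 174 [[619.5, 31.9, 67.3], [633.0, 48.1, 96.9], [650.6, 71.1, 109.5]]
top 122 23 [[619.6, 43.3, 128.0], [632.1, 52.8, 143.5], [656.0, 57.6, 147.9]]
top 148 13 [[626.9, 38.7, 148.3], [639.6, 51.8, 149.9], [652.5, 54.8, 154.0]]
top hook 36 [[634.8, 29.5, 140.0], [639.3, 41.6, 152.5], [644.1, 70.2, 192.4]]
top 60 174 [[618.7, 31.4, 69.7], [633.0, 48.1, 97.1], [650.2, 71.1, 110.1]]
top 122 27 [[618.5, 40.2, 128.8], [630.7, 52.4, 142.1], [657.1, 56.9, 147.5]]
top 148 10 [[633.6, 49.6, 148.2], [638.8, 52.3, 149.8], [654.2, 54.8, 152.6]]
top hook 38 [[634.8, 29.6, 141.4], [639.4, 41.4, 152.2], [644.4, 70.8, 195.7]]
top 60 174 [[618.6, 31.2, 70.5], [632.7, 48.0, 96.2], [651.2, 71.1, 110.0]]
top 122 29 [[619.6, 44.7, 129.3], [635.3, 52.6, 144.2], [655.2, 56.6, 147.9]]
top 148 6 [[630.4, 47.7, 148.4], [650.1, 52.1, 150.3], [654.3, 54.2, 153.7]]
top hook 37 [[634.8, 29.5, 144.0], [639.7, 41.9, 153.1], [643.8, 70.4, 196.8]]
top 60 172 [[619.2, 31.4, 70.0], [632.8, 47.9, 97.2], [651.0, 71.0, 109.7]]
top 122 28 [[618.3, 44.5, 123.1], [632.0, 53.0, 141.8], [655.9, 56.7, 147.5]]
top 148 9 [[629.0, 49.3, 148.1], [639.7, 51.7, 149.5], [653.2, 54.4, 150.2]]
top hook 38 [[635.4, 29.4, 142.5], [639.0, 41.4, 152.9], [644.7, 70.0, 198.4]]
```

```bash
python3 -c "
from bench import job_done;print(job_done())"
```

```text
the job is handed in; nothing more can be done
None
```

I zeroed the scale, stood the brass weight on the bench and regripped it by its body, then hung it still in the hook with the arm clear and handed the job in; I couldn't see the gate, but the push on it fell to zero as the ring seated, so I take it as shut.

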